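Set a valve plate over the edge for filing

TASK

Using only your fingertips, slide the flat valve plate along the top of the dark steel block, away from the robot, until the whole yellow-painted end, and no more, hangs out over the far edge, with the plate square to that edge. Then push the red hold-down bar round, as far as its stop, so that it lies across the plate. Do not lift the plate or let it tip off, and leave everything else where it stands.

Things in the scene. Friction and masses are not known exactly. Their poses are not given: they have to be found in the camera images.
- block: Fixed dark steel block, 260 (x) by 320 (y) by 50 mm high; place and yaw vary. Origin: centre of its underside, at table height; flat top at z = 50 mm. Its x axis points away from the robot to the far edge (pale line), which the plate must overhang; y runs along that edge to the left. A red filings tray, 22 mm high, lies beyond that edge.
- block_edge (a point): Middle of the block's far top edge: 130 mm along the block's x from its centre, at the height of its top. Axes as the block's.
- plate: Loose flat metal valve plate, 120 (x) by 90 (y) by 6 mm thick, about 0.45 kg, flat on the block. Origin: centre of its underside. Its x axis points to its yellow end: the last 35 mm are painted yellow, the rest is bare metal with dark holes. It starts wholly on the block, somewhat askew, and tips off if pushed out some 60 mm.
- plate_end (a point): Middle of the plate's yellow end face: 60 mm along the plate's x from its centre, 3 mm above its underside.
- holdbar (a joint): Angle (rad) of the red hold-down bar on its pivot. 0: along the block's -y, across the plate's path, at its stop. 1.57: swung aside, along the block's -x. Grows clockwise from above, up to 2.0. Light friction (about 1 N at the knob); stays where left. Bar 22 mm wide, 8 mm thick, reaching 135 mm from the pivot; underside 9 mm above the block, so it clears the plate.
- bar_knob (a point): Middle of the black upright knob on the bar, 120 mm from the pivot: up to 20 mm across, standing from 17 mm to 40 mm above the block's top; this point is 29 mm above the block's top.
- bar_pivot (a point): The bar's pivot axis, on the block's top: 75 mm along the block's x and 120 mm along its y from its centre. The steel pivot is 28 mm across and about 30 mm high; the stop is a pin 8 mm across, 15 mm high, 22 mm to its right and 16 mm beyond it.
- socket: Bystander: steel wrench socket, 28 mm across, 36 mm high, standing on the block near its right (-y) side. Origin: centre of its underside.
- fitting: Bystander: brass pipe fitting, 26 mm across, 36 mm high, standing on the block near its right (-y) side. Origin: centre of its underside.
- pulley: Bystander: aluminium belt pulley, 90 mm across, 40 mm high, on the table at the right. Origin: centre of its underside.
- oil: Bystander: black oil bottle with yellow label, 60 mm across, 160 mm high, on the table at the left. Origin: centre of its underside.
- cup: Bystander: white plastic cup, 80 mm across, 70 mm high, on the table at the right. Origin: centre of its underside.
Not all that is in view belongs to the job. There is more than one size of the plate; the one meant has the size given above.

How it is judged:
By the outcome, as a careful person would: the job done as asked, in the order asked, and still so for the second after the job is handed in, with the robot touching nothing.
It also fails if it takes over 61 s, if anything falls off the work surface, if the arm or the gripper's body presses on something with over 40 N, if the wrist force passes 120 N, or if a joint passes its speed limit or range.

ROBOT

A 7-joint arm with a two-finger parallel gripper is mounted at the origin on the work surface. World frame = base frame: x ahead of the robot, y to its left, z up, the work surface at z = 0. Lengths are in m, angles in rad, forces in N, time in s.
With the tool pointing down it reaches from about 0.4 to 0.85 m from the base axis. Payload 10.4 kg.
Tool frame: the origin (TCP) lies on the front face of the gripper's body, between the roots of the fingers; the fingertips stand 73 mm ahead of it and the grasp point (between the pads) lies 54 mm ahead of it; x points along the fingers, y is the direction in which the jaws open and shut, and the axes are right-handed (so a half turn about x gives the same grasp; the last joint's range is limited). The gripper opens to 85 mm and grips with 20 to 120 N. Pads are 22 mm wide; open, the fingers measure 114 mm over their backs; the gripper's body (76 mm by 85 mm) begins 54 mm behind the grasp point. The pads swing forward as they close: fully open they stand 13 mm farther back than shut.
Start: joints at [-1.156, 0.332, -0.065, 1.46, 0.022, 1.35, -0.088], TCP at [0.265, 0.566, 0.304] pointing down, gripper open.
Joint ranges: [-2.6, 2.6], [-0.5, 2.12], [-1.47, 1.34], [0.16, 2.42], [-1.27, 4.41], [0.06, 2.06], [-2.6, 2.6]. Speed limits (rad/s): [2.22, 2.22, 2.79, 2.79, 3.14, 3.14, 3.14].

INTERFACE

Orientations are given as a unit quaternion [x, y, z, w].
In Python, from workcell import manip gives the robot as it stands. The module is installed in compiled form; this text tells all that it offers.
- The arm moves only by the tool arm_command, never from a script. Its argument "moves" is a list that holds one entry, the list of rows, each a list of 5 numbers: the closure, from 0 (fully open) to 1 (shut), then the shift along the tool's x, y, z in units of 25 mm (1.0 is 25 mm), then the turn about the tool's x in degrees. A call has 1 to 12 rows; each row shifts and turns the commanded pose from where the row before left it, along the tool's axes as they then stand; what a row does not reach is not made up. A row lasts 1/12 s, in which the tool goes at most 41.7 mm and 7.16 degrees, less where a joint would pass 70% of its speed; a pose out of reach is approached as far as the arm can. A call is refused whole if a number of a shift passes 1 or a number of a turn 7.16, either way. A call with a gripper value outside its range is refused whole. The fingers move at their own pace and stop on an object; "force" is the grip in N (left out, the last holds). Time passes only in rows, so rows that do not move let the fingers close. It gives the time, the measured TCP pose, the force and the opening at its end, in the units of the state.
- manip.get_obs(): the state, without advancing time (a new reading comes with each control period).
- manip.camera(name): name is "side" or "top"; returns the picture (384x512x3 uint8, red, green, blue); there is no depth.
- manip.camera_info(name): a dict with "vfov" (degrees; the focal length in pixels is half the picture's height over the tangent of half this angle, whatever the lens; pixels are square), "cx", "cy" (the principal point, pixels), "pose" (4x4, takes a point from camera to world coordinates). Camera axes: x right, y down, z forward; pixel columns grow to the right and rows downward; lengths in m; the calibration is good to about 2 mm. A picture is of the moment at which its call begins. camera_info takes no time and is no camera call.
- manip.hand_in(): hands the job in, once; it reports no verdict.
Trained networks look in the newest picture that a camera, given by its name, has taken for a name from the list of things; names that differ only in an ending like _2 or _b are one class to them, and where a whole thing is asked for, a point or a joint stands for the part that bears it (a point fixed in the world has none). Each returns a list of dicts, best first, with "confidence" (0 to 1); they miss things now and then, are a little off and sometimes report something else, mostly with a low value. They report only what shows in the picture. A call takes as long as a camera call. They do not tell look-alikes from the thing itself.
- manip.regions_of(query, camera): "mask" (384x512 bool, what is visible of it) and "rect" ([left, top, right, bottom] in pixels, round what is visible of it).
- manip.pinpoint(query, camera): "pixel" ([row, column] in pixels: a listed point, or the origin of a listed thing).
The state is a dict: "clock": time; "joint_pos": joint angles; "joint_velocities": joint speeds; "tau": joint torques, N m; "position": TCP position; "ee_rot": TCP orientation; "ft_force": force on the tool from outside, world axes, zero at the start; "torque": the same for the moment, N m; "grip_width": opening from 0.0 (shut) to 1.0 (fully open).
Only numpy, scipy, OpenCV 4.12 (cv2) and the standard library are available. Lean on these libraries where they do the work, as an engineer would, in place of code of your own. Each camera call takes 0.05 s, during which the arm holds its last target.

## Working session

There is one attempt and no reset: what is moved stays moved. The work goes in short steps, Python scripts to look and compute and a tool call to move; the robot and the scene stay as the last step left them, time stands still between calls to the robot, and variables do not carry over. Pictures are saved under pics/ and viewed, and the job is handed in when it is done.

Besides the shell and the picture viewer there is one more tool, called after "Request:" by a JSON object that holds its "op" and its "data". arm_command: Moves the arm, as the interface text tells. Its arguments: {"type":"object","properties":{"moves":{"type":"array","items":{"type":"array","items":{"type":"array","items":{"type":"number"}}}},"force":{"type":"number"}},"required":["moves"]}

```bash
mkdir -p pics; cat > h.py <<'E'
import numpy as np, cv2
from workcell import manip
def snap(cam,fn):
    im=manip.camera(cam); cv2.imwrite('pics/'+fn,im[:,:,::-1]); return im
def K(cam):
    i=manip.camera_info(cam); f=192/np.tan(np.radians(i['vfov'])/2); return f,i['cx'],i['cy'],np.array(i['pose'])
def p2w(cam,row,col,z):
    f,cx,cy,T=K(cam); d=T[:3,:3]@np.array([(col-cx)/f,(row-cy)/f,1]); o=T[:3,3]
    return o+d*(z-o[2])/d[2]
def w2p(cam,p):
    f,cx,cy,T=K(cam); q=T[:3,:3].T@(np.array(p)-T[:3,3]); return q[1]/q[2]*f+cy,q[0]/q[2]*f+cx
E
python3 - <<'E'
from h import *
np.set_printoptions(precision=4,suppress=True)
for c in ['top','side']:
    snap(c,c+'0.png'); print(c,manip.camera_info(c))
    for q in ['block','block_edge','plate','plate_end','bar_knob','bar_pivot']:
        r=manip.pinpoint(q,c); print(q,[(np.round(a['pixel'],1),round(a['confidence'],2)) for a in r[:3]])
o=manip.get_obs(); print(o)
E
```

```text
top {'vfov': 45.26642298486504, 'cx': 260.33386599703016, 'cy': 184.977073613458, 'pose': array([[-0.0037, -0.9843,  0.1762,  0.2772],
       [-0.9998,  0.0072,  0.0192, -0.0243],
       [-0.0202, -0.1761, -0.9842,  1.5596],
       [ 0.    ,  0.    ,  0.    ,  1.    ]])}
block [(array([196.1, 238.4]), 0.56), (array([183.7, 237.7]), 0.41)]
block_edge [(array([154.1, 236.7]), 0.98), (array([184.5, 239.5]), 0.72)]
plate [(array([182.6, 239.1]), 0.93), (array([219.3, 318.9]), 0.72), (array([152.7, 312.7]), 0.63)]
plate_end [(array([227.9, 321.5]), 0.92), (array([146.1, 318.3]), 0.75), (array([167., 236.]), 0.69)]
bar_knob [(array([206.5, 199.8]), 0.77)]
bar_pivot [(array([173.9, 200.5]), 0.94)]
side {'vfov': 44.2132403398126, 'cx': 258.50592952186764, 'cy': 195.50599993278848, 'pose': array([[ 0.7631, -0.3836,  0.5201, -0.0564],
       [-0.6462, -0.4556,  0.6122, -0.7699],
       [ 0.0021, -0.8033, -0.5955,  0.8064],
       [ 0.    ,  0.    ,  0.    ,  1.    ]])}
block [(array([208.7, 219.3]), 0.85)]
block_edge [(array([172.7, 256.3]), 0.71)]
plate [(array([189.7, 226.4]), 0.79), (array([235.8, 319.9]), 0.66), (array([275.9, 256.4]), 0.65)]
plate_end [(array([229.3, 336.5]), 0.9), (array([288.5, 245.5]), 0.64), (array([182.5, 246.6]), 0.59)]
bar_knob [(array([173.2, 178.3]), 0.69)]
bar_pivot [(array([164.8, 205.8]), 0.58)]
{'clock': 0.7, 'joint_pos': array([-1.1556,  0.3322, -0.0647,  1.4601,  0.0216,  1.3499, -0.0885]), 'joint_velocities': array([ 0.0005,  0.001 , -0.0004, -0.0012, -0.0006,  0.0018, -0.0004]), 'tau': array([  0.0016, -62.5105,   0.0501, -39.1756,   0.0166,   0.0022,
         0.    ]), 'position': array([0.265 , 0.5661, 0.304 ]), 'ee_rot': array([ 0.1536,  0.6902, -0.1535,  0.6902]), 'ft_force': array([ 0.1847, -0.0124, -0.7657]), 'torque': array([-0.0049,  0.0104, -0.014 ]), 'grip_width': 1.0004203370409688}
```

View pics/top0.png

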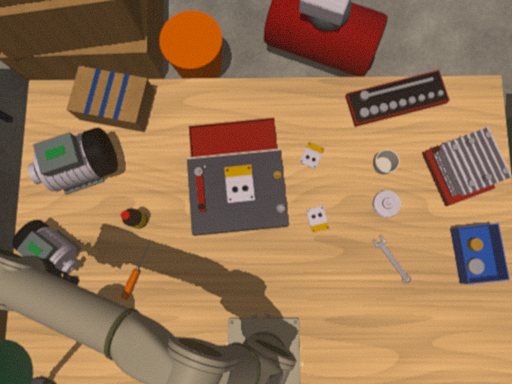

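View pics/side0.png

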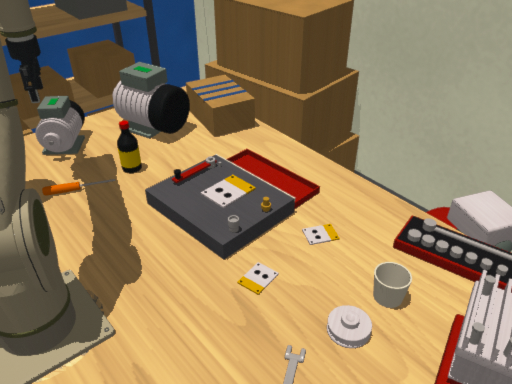

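```bash
python3 - <<'E'
import cv2
a=cv2.imread('pics/top0.png')[120:250,170:350]; cv2.imwrite('pics/top0z.png',cv2.resize(a,(792,572),interpolation=cv2.INTER_CUBIC))
E
```

```text
(no output)
```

View pics/top0z.png

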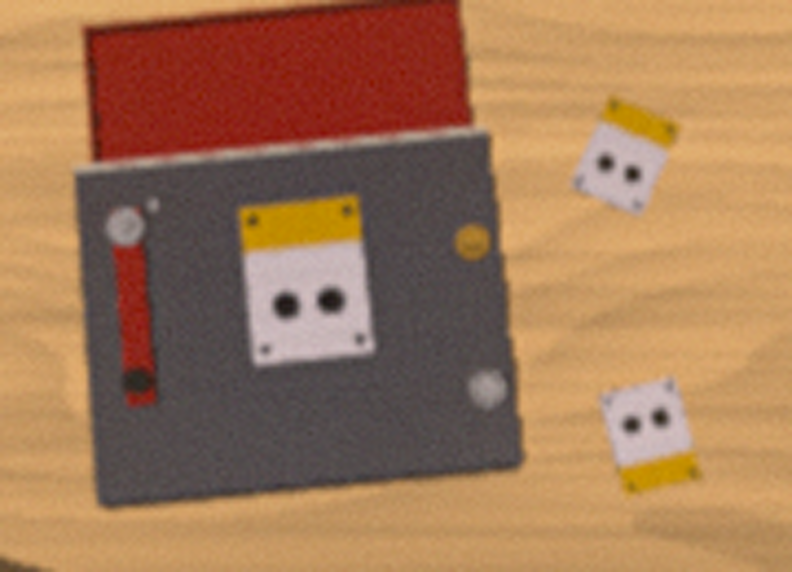

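```bash
cat > fit.py <<'E'
from h import *
from scipy.optimize import minimize
S=8
def poly(cam,pts): # pts Nx3 -> col,row
    return np.array([w2p(cam,p)[::-1] for p in pts])
def ras(pl,box,hull=False):
    x0,y0,x1,y1=box
    q=((pl-[x0,y0]+0.5)*S-0.5)
    if hull: q=cv2.convexHull(q.astype(np.float32))[:,0]
    m=np.zeros(((y1-y0)*S,(x1-x0)*S),np.uint8)
    cv2.fillPoly(m,[np.round(q*16).astype(np.int32)],255,shift=4)
    return cv2.resize(m,(x1-x0,y1-y0),interpolation=cv2.INTER_AREA)/255.
def rect3(x,y,a,xl,xh,yl,yh,z):
    c,s=np.cos(a),np.sin(a)
    return [[x+c*u-s*v,y+s*u+c*v,z] for u,v in [(xl,yl),(xh,yl),(xh,yh),(xl,yh)]]
def soft(im,cam,kind):
    h=cv2.cvtColor(im,cv2.COLOR_RGB2HSV).astype(float); f=im.astype(float)
    H,Sa,V=h[...,0],h[...,1],h[...,2]
    return H,Sa,V
def fit(fun,x0,sc):
    best=None
    for k in range(3):
        x0=np.array(x0); sx=np.vstack([x0]+[x0+sc*np.eye(3)[i]/(k+1) for i in range(3)])
        r=minimize(fun,x0,method='Nelder-Mead',options=dict(initial_simplex=sx,xatol=1e-5,fatol=1e-4,maxiter=300)); x0=r.x
    return r.x,r.fun
E
python3 - <<'E'
from fit import *
np.set_printoptions(precision=4,suppress=True)
for c,pp in {'top':dict(edge=(154.1,236.7,.05),plate=(182.6,239.1,.05),knob=(206.5,199.8,.079),pivot=(173.9,200.5,.05)),'side':dict(edge=(172.7,256.3,.05),plate=(189.7,226.4,.05),knob=(173.2,178.3,.079),pivot=(164.8,205.8,.05))}.items():
    for k,v in pp.items(): print(c,k,p2w(c,*v))
im=cv2.imread('pics/top0.png')[:,:,::-1]
for r,c in [(200,220),(225,270),(172,240),(195,245),(154,230),(140,230),(240,200),(150,285)]: print('top',r,c,im[r,c])
im=cv2.imread('pics/side0.png')[:,:,::-1]
for r,c in [(200,180),(215,250),(183,242),(198,215),(222,195),(175,270),(250,160),(230,280)]: print('side',r,c,im[r,c])
for c in ['top','side']:
    a=cv2.imread('pics/%s0.png'%c)
    a=a[140:245,140:300] if c=='side' else a[140:245,175:335]
    cv2.imwrite('pics/%s0y.png'%c,cv2.resize(a,(800,525),interpolation=cv2.INTER_NEAREST))
E
```

```text
top edge [0.6539 0.0845 0.05  ]
top plate [0.556 0.076 0.05 ]
top knob [0.4726 0.2015 0.079 ]
top pivot [0.5866 0.2057 0.05  ]
side edge [0.6704 0.0957 0.05  ]
side plate [0.5543 0.0845 0.05  ]
side knob [0.4764 0.1992 0.079 ]
side pivot [0.5836 0.2234 0.05  ]
top 200 220 [84 80 78]
top 225 270 [83 75 73]
top 172 240 [184 136   0]
top 195 245 [195 177 180]
top 154 230 [169 140 131]
top 140 230 [142  35  17]
top 240 200 [194 149  96]
top 150 285 [210 160 105]
side 200 180 [84 82 83]
side 215 250 [81 78 80]
side 183 242 [218 163   0]
side 198 215 [222 209 205]
side 222 195 [81 79 80]
side 175 270 [160  15   6]
side 250 160 [237 193 116]
side 230 280 [240 199 121]
```

View pics/side0y.png

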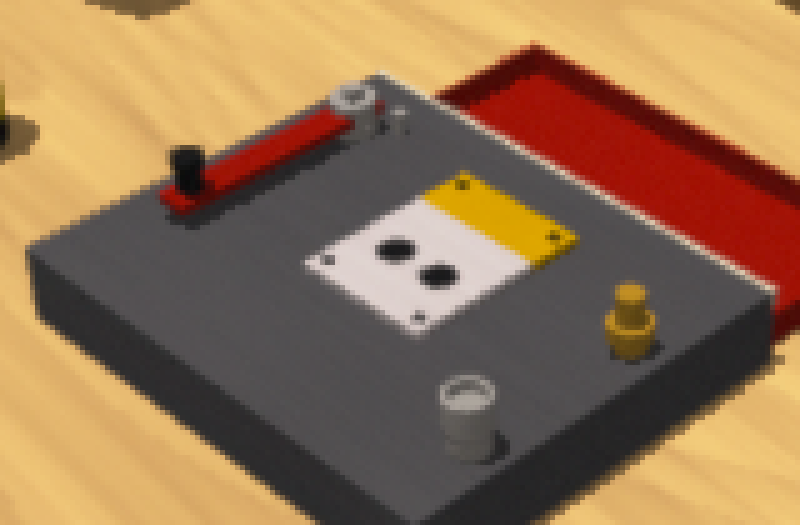

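```bash
cat >> fit.py <<'E'
def blockmask(im):
    f=im.astype(float); sat=(f.max(2)-f.min(2))/(f.max(2)+1)
    g=((sat<0.3)&(f.max(2)>15)).astype(np.uint8)
    return g
def comp(g,seed):
    n,l=cv2.connectedComponents(g); return (l==l[seed]).astype(np.uint8)
def fitblock(ims,cams=('top','side'),x0=(.54,.085,.04),seeds={'top':(215,220),'side':(205,180)},debug=None):
    D={}
    for c in cams:
        m=comp(blockmask(ims[c]),seeds[c])
        cs,_=cv2.findContours(m,cv2.RETR_EXTERNAL,cv2.CHAIN_APPROX_NONE); m=np.zeros_like(m); cv2.drawContours(m,[max(cs,key=len)],-1,1,-1)
        m=cv2.morphologyEx(m,cv2.MORPH_OPEN,np.ones((5,5)))
        D[c]=m
        if debug: cv2.imwrite('pics/%s_%s.png'%(debug,c),m*255)
    def cost(p):
        e=0
        for c in cams:
            pts=rect3(*p,-.13,.13,-.16,.16,.05)+rect3(*p,-.13,.13,-.16,.16,0)
            r=ras(poly(c,pts),(120,100,330,290),True); e+=np.abs(r-D[c][100:290,120:330]).sum()
        return e
    return fit(cost,x0,.01)
def platemasks(im,c):
    f=im.astype(float); mx=f.max(2)
    y=(f[...,0]-f[...,2]>100)&(f[...,1]-f[...,2]>80)&(f[...,2]<60)
    return y
def fitplate(ims,x0,cams=('top','side'),z=.056):
    # colour-model fit: bare/yellow/block colours rendered with 1px blur
    def cost(p):
        e=0
        for c in cams:
            im=ims[c].astype(float)
            A=poly(c,rect3(*p,-.06,.025,-.045,.045,z)); B=poly(c,rect3(*p,.025,.06,-.045,.045,z))
            allp=poly(c,rect3(x0[0],x0[1],x0[2],-.075,.075,-.06,.06,z)); lo=np.floor(allp.min(0)).astype(int); hi=np.ceil(allp.max(0)).astype(int)
            box=(lo[0],lo[1],hi[0],hi[1])
            a=ras(A,box)[...,None]; b=ras(B,box)[...,None]
            roi=im[lo[1]:hi[1],lo[0]:hi[0]]
            # ignore holes
            w=np.ones(roi.shape[:2])
            hole=(roi.max(2)<70); hole=cv2.dilate(hole.astype(np.uint8),np.ones((3,3)))>0
            # window: only inside allp polygon
            win=ras(allp,box)>0.99
            w=win&~(hole&(a[...,0]>.95)) 
            ca,cb,cc=COL[c]
            mod=a*ca+b*cb+(1-a-b).clip(0)*cc
            e+=(np.minimum(np.abs(roi-mod).sum(2)/300,.8)*w).sum()+0.8*0
        return e
    return fit(cost,x0,.008)
COL={'top':[np.array(v,float) for v in [(198,182,182),(186,138,0),(84,78,76)]],'side':[np.array(v,float) for v in [(222,209,207),(218,163,0),(83,80,81)]]}
E
cat > a.py <<'E'
from fit import *
np.set_printoptions(precision=4,suppress=True)
ims={c:cv2.imread('pics/%s0.png'%c)[:,:,::-1] for c in ['top','side']}
for cs in [('top',),('side',),('top','side')]:
    b,e=fitblock(ims,cs,debug='bm'); print(cs,'block',b,np.degrees(b[2]),e)
    p,e2=fitplate(ims,(.555,.08,.06),cs); print('plate',p,np.degrees(p[2]),e2)
    R=np.array([[np.cos(b[2]),np.sin(b[2])],[-np.sin(b[2]),np.cos(b[2])]]); print('plate in block',R@(p[:2]-b[:2]), np.degrees(p[2]-b[2]))
E
time python3 a.py
```

```text
('top',) block [0.5305 0.0839 0.0942] 5.398789544819977 216.42352941176466Traceback (most recent call last):
  File "a.py", line 6, in <module>
    p,e2=fitplate(ims,(.555,.08,.06),cs); print('plate',p,np.degrees(p[2]),e2)
         ~~~~~~~~^^^^^^^^^^^^^^^^^^^^^^^
  File "fit.py", line 72, in fitplate
    return fit(cost,x0,.008)
  File "fit.py", line 24, in fit
    r=minimize(fun,x0,method='Nelder-Mead',options=dict(initial_simplex=sx,xatol=1e-5,fatol=1e-4,maxiter=300)); x0=r.x
    res = _minimize_neldermead(fun, x0, args, callback, bounds=bounds,
                               **options)
    fsim[k] = func(sim[k])
              ~~~~^^^^^^^^
    fx = function(np.copy(x), *(wrapper_args + args))
  File "fit.py", line 57, in cost
    A=poly(c,rect3(*p,-.06,.025,-.045,.045,z)); B=poly(c,rect3(*p,.025,.06,-.045,.045,z))
  File "fit.py", line 5, in poly
    return np.array([w2p(cam,p)[::-1] for p in pts])
                     ~~~^^^^^^^
  File "h.py", line 11, in w2p
    f,cx,cy,T=K(cam); q=T[:3,:3].T@(np.array(p)-T[:3,3]); return q[1]/q[2]*f+cy,q[0]/q[2]*f+cx
              ~^^^^^
  File "h.py", line 6, in K
    i=manip.camera_info(cam); f=192/np.tan(np.radians(i['vfov'])/2); return f,i['cx'],i['cy'],np.array(i['pose'])
ValueError: time passes only in moves, steps and waits

real	0m8.062s
user	0m4.632s
sys	0m0.704s
```

```bash
python3 - <<'E'
s=open('h.py').read()
s=s.replace("def K(cam):\n    i=manip.camera_info(cam);","_c={}\ndef K(cam):\n    if cam not in _c: _c[cam]=manip.camera_info(cam)\n    i=_c[cam];")
open('h.py','w').write(s)
E
time python3 a.py
python3 - <<'E'
import cv2,numpy as np
a=np.hstack([cv2.imread('pics/bm_%s.png'%c)[100:290,120:330] for c in ['top','side']]); cv2.imwrite('pics/bmz.png',cv2.resize(a,None,fx=1.9,fy=1.9))
E
```

```text
('top',) block [0.5305 0.0839 0.0942] 5.398789544819977 216.42352941176466
plate [0.5535 0.0757 0.0737] 4.22484510276886 119.4151111111111
plate in block [ 0.0221 -0.0104] -1.173944442051117
('side',) block [0.5301 0.0873 0.0906] 5.193585294159762 571.1294117647059
plate [0.5531 0.0759 0.073 ] 4.179984789262096 94.51007843137256
plate in block [ 0.0219 -0.0134] -1.0136005048976664
('top', 'side') block [0.5306 0.085  0.0932] 5.338984501492544 818.5921568627451
plate [0.5534 0.076  0.105 ] 6.017988604308425 194.96874509803922
plate in block [ 0.0219 -0.011 ] 0.6790041028158812
real	0m9.926s
user	0m8.780s
sys	0m1.170s
```

View pics/bmz.png

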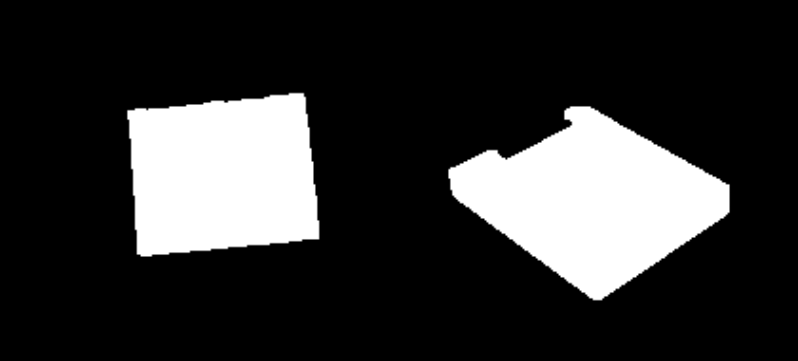

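```bash
sed -i 's/r=minimize/sx[3,2]=x0[2]+.08\/(k+1)*(-1)**k; r=minimize/' fit.py
python3 a.py; python3 - <<'E'
from h import *
from scipy.spatial.transform import Rotation as Ro
np.set_printoptions(precision=4,suppress=True)
o=manip.get_obs(); print(Ro.from_quat(o['ee_rot']).as_matrix())
b=np.array([.5303,.0845]);t=.0928;c,s=np.cos(t),np.sin(t);R=np.array([[c,-s],[s,c]])
piv=b+R@[.075,.12]; print('piv',piv)
for k in [(.4726,.2015),(.4764,.1992)]:
    d=R.T@(np.array(k)-piv); print(d,np.hypot(*d),'bar angle',np.arctan2(-d[0],-d[1]))
for n in ['socket','fitting','oil']:
    for cam in ['top','side']:
        r=manip.pinpoint(n,cam)
        if r: print(n,cam,p2w(cam,*r[0]['pixel'],0 if n=='oil' else .05),r[0]['confidence'])
for X in [(-.06,-.011),(.022-.06-.03,-.011),(.105-.06,-.011),(-.045,.12),(.075,0)]: print(X,b+R@X)
E
```

```text
('top',) block [0.5301 0.0844 0.0945] 5.415346207445881 216.91764705882352
plate [0.5534 0.0758 0.0989] 5.665561319134979 111.03955555555555
plate in block [ 0.0224 -0.0108] 0.2502151116890973
('side',) block [0.5308 0.0871 0.0895] 5.125402936735872 573.3686274509804
plate [0.5532 0.0762 0.1046] 5.994644521081329 82.94623529411764
plate in block [ 0.0213 -0.0129] 0.8692415843454573
('top', 'side') block [0.5308 0.0858 0.0958] 5.489619517685173 812.6784313725491
plate [0.5533 0.0761 0.1023] 5.859308921092019 195.09887581699348
plate in block [ 0.0215 -0.0119] 0.36968940340684536
[[ 0.0001  0.4239  0.9057]
 [ 0.0001  0.9057 -0.4239]
 [-1.      0.0001  0.    ]]
piv [0.5939 0.2109]
[-0.1216  0.0018] 0.1216236752812177 bar angle 1.5859538795028463
[-0.118  -0.0008] 0.11804189122508173 bar angle 1.564029263243939
socket top [ 0.4612 -0.0587  0.05  ] 0.4
socket side [ 0.4629 -0.0596  0.05  ] 0.52
fitting top [ 0.5714 -0.0503  0.05  ] 0.48
fitting side [ 0.5821 -0.0476  0.05  ] 0.53
oil top [0.4393 0.4212 0.    ] 0.89
oil side [0.4436 0.4237 0.    ] 0.56
(-0.06, -0.011) [0.4716 0.068 ]
(-0.068, -0.011) [0.4636 0.0672]
(0.045, -0.011) [0.5761 0.0777]
(-0.045, 0.12) [0.4744 0.1998]
(0.075, 0) [0.605  0.0915]
```

Request:
{"op": "arm_command", "data": {"moves": [[[0.5,0,0,0,-6.1],[0.5,0,0,0,-6.1],[0.5,0,0,0,-6.1],[0.5,0,0,0,-6.1],[0.5,0,0,0,-6.1],[0.5,0,-0.9,0.25,0],[0.5,0,-0.9,0.25,0],[0.5,0,-0.9,0.25,0],[0.5,0,-0.9,0.25,0],[0.5,0,-0.9,0.25,0],[0.5,0,-0.9,0.25,0],[0.5,0,-0.9,0.25,0]]]}}

```text
clock: 2.0
position: [0.3237, 0.4123, 0.304]
ee_rot: [-0.033, 0.706, 0.034, 0.706]
ft_force: [0.3, -0.4, 0.0]
grip_width: 0.501
```

Request:
{"op": "arm_command", "data": {"moves": [[[0.5,0,-1,0.3,0],[0.5,0,-1,0.3,0],[0.5,0,-1,0.3,0],[0.5,0,-1,0.3,0],[0.5,0,-1,0.3,0],[0.5,0,-1,0.3,0],[0.5,0,-1,0.3,0],[0.5,0,-1,0.3,0],[0.5,0,-1,0.3,0],[0.5,0,-1,0.3,0],[0.5,0,-1,0.3,0],[0.5,0,-1,0.3,0]]]}}

```text
clock: 3.0
position: [0.4416, 0.122, 0.3042]
ee_rot: [-0.033, 0.706, 0.034, 0.707]
ft_force: [0.1, -0.4, -1.0]
grip_width: 0.501
```

```bash
cat > st.py <<'E'
from h import *
from scipy.spatial.transform import Rotation as Ro
np.set_printoptions(precision=4,suppress=True)
b=np.array([.5303,.0848]);t=.094;c,s=np.cos(t),np.sin(t);R=np.array([[c,-s],[s,c]])
def st():
    o=manip.get_obs(); M=Ro.from_quat(o['ee_rot']).as_matrix()
    print('t',round(o['clock'],2),'blk',R.T@(o['position'][:2]-b),'z',o['position'][2],'yaw',np.degrees(np.arctan2(M[1,2],M[0,2])),'xdown',M[:,0],'f',o['ft_force'],'w',o['grip_width'])
st()
E
python3 st.py
```

```text
t 3.0 blk [-0.0848  0.0453] z 0.3041655371876828 yaw 5.416408707897655 xdown [ 0.0006  0.0005 -1.    ] f [ 0.08   -0.3799 -0.9645] w 0.5007923895714985
```

Request:
{"op": "arm_command", "data": {"moves": [[[0.5,0,-0.76,0.1,0],[0.5,0.3,-0.76,0.1,0],[0.5,0.8,-0.76,0.1,0],[0.5,0.9,0,0,0],[0.5,0.9,0,0,0],[0.5,0.9,0,0,0],[0.5,0.9,0,0,0],[0.5,0.8,0,0,0],[0.5,0.6,0,0,0],[0.5,0.5,0,0,0],[0.5,0.3,0,0,0],[0.5,0,0,0,0]]]}}

```text
clock: 4.0
position: [0.4534, 0.0671, 0.1302]
ee_rot: [-0.034, 0.707, 0.033, 0.706]
ft_force: [-0.1, 0.1, 0.3]
grip_width: 0.502
```

```bash
python3 st.py; python3 - <<'E'
from h import *
a=snap('side','s1.png')[110:240,120:300]; cv2.imwrite('pics/s1z.png',cv2.resize(a[:,:,::-1],(792,572),interpolation=cv2.INTER_CUBIC))
E
```

```text
t 4.0 blk [-0.0782 -0.0104] z 0.13020936195650049 yaw 5.420069816712679 xdown [-0.0021 -0.0007 -1.    ] f [-0.1107  0.0762  0.2632] w 0.502330652037486
```

View pics/s1z.png

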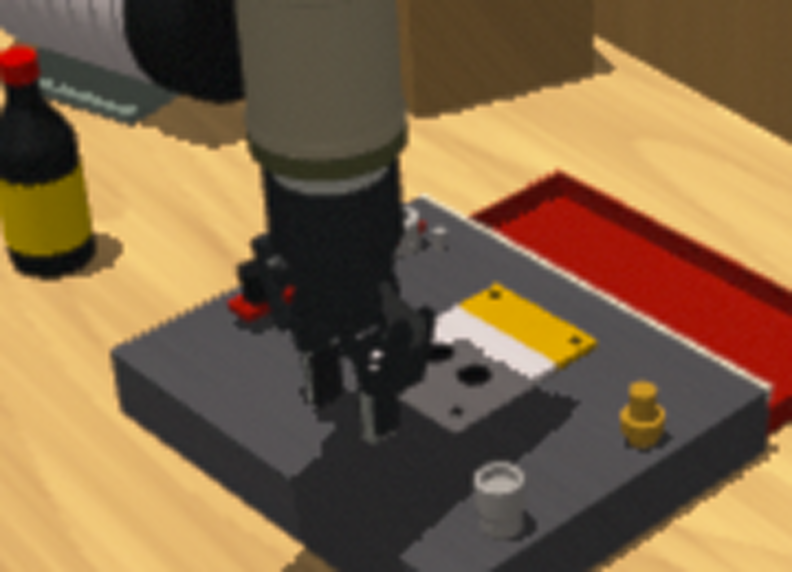

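Request:
{"op": "arm_command", "data": {"moves": [[[0.5,0.06,0,0,0],[0.5,0.06,0,0,0],[0.5,0.06,0,0,0],[0.5,0,0,0,0]]]}}

```text
clock: 4.38
position: [0.4542, 0.0673, 0.1271]
ee_rot: [-0.033, 0.706, 0.034, 0.706]
ft_force: [0.2, -0.7, -0.1]
grip_width: 0.5
```

Request:
{"op": "arm_command", "data": {"moves": [[[0.5,0.05,0,0,0],[0.5,0.0,0,0,0]]]}}

```text
clock: 4.55
position: [0.4541, 0.0672, 0.1256]
ee_rot: [-0.033, 0.706, 0.033, 0.706]
ft_force: [-0.5, 0.7, -0.0]
grip_width: 0.499
```

Request:
{"op": "arm_command", "data": {"moves": [[[0.5,0.05,0,0,0],[0.5,0.0,0,0,0]]]}}

```text
clock: 4.72
position: [0.4541, 0.0672, 0.1243]
ee_rot: [-0.033, 0.706, 0.033, 0.706]
ft_force: [-0.5, 1.1, 0.4]
grip_width: 0.498
```

Request:
{"op": "arm_command", "data": {"moves": [[[0.5,0.05,0,0,0],[0.5,0.0,0,0,0]]]}}

```text
clock: 4.88
position: [0.4541, 0.0672, 0.123]
ee_rot: [-0.033, 0.706, 0.033, 0.706]
ft_force: [0.0, -0.4, 0.2]
grip_width: 0.5
```

Request:
{"op": "arm_command", "data": {"moves": [[[0.5,0.05,0,0,0],[0.5,0.0,0,0,0]]]}}

```text
clock: 5.05
position: [0.454, 0.0672, 0.1217]
ee_rot: [-0.033, 0.706, 0.033, 0.706]
ft_force: [0.2, -0.1, -0.4]
grip_width: 0.497
```

Request:
{"op": "arm_command", "data": {"moves": [[[0.5,0.05,0,0,0],[0.5,0.0,0,0,0]]]}}

```text
clock: 5.22
position: [0.4542, 0.0672, 0.1208]
ee_rot: [-0.033, 0.706, 0.033, 0.706]
ft_force: [-1.3, -0.1, 4.6]
grip_width: 0.503
```

Request:
{"op": "arm_command", "data": {"moves": [[[0.5,-0.08,0,0,0],[0.5,0,0,0.3,0],[0.5,0,0,0.3,0],[0.5,0,0,0.25,0],[0.5,0,0,0.15,0],[0.5,0,0,0.15,0],[0.5,0,0,0.15,0],[0.5,0,0,0.2,0],[0.5,0,0,0.2,0],[0.5,0,0,0.2,0],[0.5,0,0,0.2,0]]]}}

```text
clock: 6.13
position: [0.5066, 0.0722, 0.1224]
ee_rot: [-0.033, 0.707, 0.033, 0.706]
ft_force: [-2.9, -0.2, -0.4]
grip_width: 0.502
```

```bash
python3 st.py
```

```text
t 6.13 blk [-0.0248 -0.0104] z 0.12240982860508559 yaw 5.417026714437683 xdown [-0.0006 -0.0001 -1.    ] f [-2.8751 -0.1538 -0.3729] w 0.5023199547509285
```

Contact (about 3 N push). Continue to about x = +0.018, slowing.

Request:
{"op": "arm_command", "data": {"moves": [[[0.5,0,0,0.2,0],[0.5,0,0,0.2,0],[0.5,0,0,0.2,0],[0.5,0,0,0.2,0],[0.5,0,0,0.2,0],[0.5,0,0,0.2,0],[0.5,0,0,0.2,0],[0.5,0,0,0.15,0],[0.5,0,0,0.1,0],[0.5,0,0,0.05,0],[0.5,0,0,0,0]]]}}

```text
clock: 7.05
position: [0.5491, 0.0762, 0.1227]
ee_rot: [-0.033, 0.706, 0.033, 0.706]
ft_force: [0.4, -0.5, -0.2]
grip_width: 0.499
```

```bash
python3 st.py; python3 - <<'E'
from h import *
a=snap('side','s2.png')[110:240,120:300]; cv2.imwrite('pics/s2z.png',cv2.resize(a[:,:,::-1],(792,572),interpolation=cv2.INTER_CUBIC))
E
```

```text
t 7.05 blk [ 0.0179 -0.0103] z 0.1227096479442847 yaw 5.4150486530184105 xdown [ 0.0005  0.0001 -1.    ] f [ 0.4321 -0.4798 -0.1745] w 0.4990407615841669
```

View pics/s2z.png

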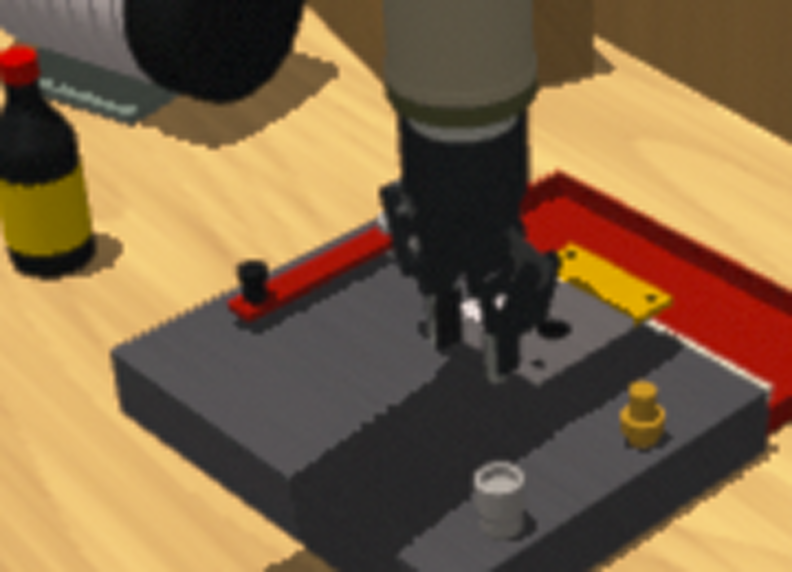

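Request:
{"op": "arm_command", "data": {"moves": [[[0.5,0,0,-0.4,0],[0.5,0,0,-0.8,0],[0.5,-0.6,0,-0.8,0],[0.5,-0.8,0.8,0,0],[0.5,-0.8,1,0,0],[0.5,-0.8,1,0,0],[0.5,-0.8,1,0,0],[0.5,-0.8,1,0,0],[0.5,0,1,0,0],[0.5,0,1,0,0],[0.5,0,1,0,0],[0.5,0,1,0,0]]]}}

```text
clock: 8.1
position: [0.4782, 0.2918, 0.2384]
ee_rot: [-0.033, 0.706, 0.034, 0.707]
ft_force: [-0.4, -0.1, 0.4]
grip_width: 0.501
```

```bash
python3 st.py; python3 - <<'E'
from h import *
a=snap('side','side2.png')[110:240,120:300]; b=snap('top','top2.png')[120:250,170:350]
cv2.imwrite('pics/s3z.png',cv2.resize(np.vstack([a,b])[:,:,::-1],None,fx=2.3,fy=2.3,interpolation=cv2.INTER_CUBIC))
E
```

```text
t 8.1 blk [-0.0324  0.211 ] z 0.23837003005121674 yaw 5.410578722076059 xdown [ 0.0015  0.0014 -1.    ] f [-0.3687 -0.0731  0.3952] w 0.5012247371128635
```

View pics/s3z.png

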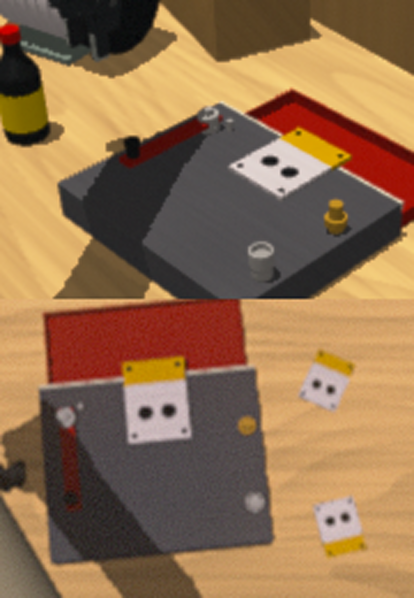

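```bash
cat > pf.py <<'E'
from fit import *
BP={'top':(.5301,.0844,.0945),'side':(.5308,.0865,.0935)}
TR={'top':np.array((142,35,17.)),'side':np.array((160,15,6.))}
def fp(ims,x0,c,z=.056):
    im=ims[c].astype(float)
    win3=rect3(x0[0],x0[1],x0[2],-.075,.075,-.06,.06,z); allp=poly(c,win3)
    lo=np.floor(allp.min(0)).astype(int); hi=np.ceil(allp.max(0)).astype(int); box=(*lo,*hi)
    roi=im[lo[1]:hi[1],lo[0]:hi[0]]; win=ras(allp,box)>.99
    bl=ras(poly(c,rect3(*BP[c],-.13,.13,-.16,.16,.05)),box)[...,None]
    bg=bl*COL[c][2]+(1-bl)*TR[c]
    pale=(roi.min(2)>95)
    # ignore pale line pixels: band around far edge
    ed=(ras(poly(c,rect3(*BP[c],.122,.134,-.16,.16,.05)),box)>.05)
    hole=cv2.dilate((roi.max(2)<75).astype(np.uint8),np.ones((3,3)))>0
    def cost(p):
        a=ras(poly(c,rect3(*p,-.06,.025,-.045,.045,z)),box)[...,None]; b=ras(poly(c,rect3(*p,.025,.06,-.045,.045,z)),box)[...,None]
        w=win&~(hole&((a+b)[...,0]>.95))&~(ed&((a+b)[...,0]<.02))
        mod=a*COL[c][0]+b*COL[c][1]+(1-a-b).clip(0)*bg
        return (np.minimum(np.abs(roi-mod).sum(2)/300,.8)*w).sum()
    return fit(cost,x0,.008)
def edge(ims,c):
    # pale line in image -> block coords at z=.05
    im=ims[c].astype(float); out=[]
    x,y,t=BP[c]; co,si=np.cos(t),np.sin(t)
    for v in list(np.arange(-.15,-.07,.004))+list(np.arange(.05,.1,.004)):
        us=np.arange(.11,.15,.0005); prof=[]
        for u in us:
            r,cc=w2p(c,(x+co*u-si*v,y+si*u+co*v,.05)); prof.append(cv2.remap(ims[c].astype(np.float32),np.float32([[cc]]),np.float32([[r]]),cv2.INTER_LINEAR)[0,0])
        prof=np.array(prof); g=prof[:,2]; # blue: gray 75, pale ~130+, red ~10
        k=g.argmax(); half=(g[k]+TR[c][2])/2
        j=k+np.argmax(g[k:]<half); lo=k-np.argmax(g[:k+1][::-1]<(g[k]+75)/2)
        out.append((v,us[k],us[j],us[lo],g[k]))
    return np.array(out)
def run(tag):
    np.set_printoptions(precision=4,suppress=True)
    ims={c:np.ascontiguousarray(cv2.imread('pics/%s%s.png'%(c,tag))[:,:,::-1]) for c in ['top','side']}
    for c in ims:
        o=edge(ims,c); A=np.polyfit(o[:,0],o[:,2],1); print(c,'edge peak',np.median(o[:,1]),'outer',np.median(o[:,2]),'inner',np.median(o[:,3]),'slope deg',np.degrees(np.arctan(A[0])))
        for x0 in [(.64,.084,.1),(.63,.084,.08)]:
            p,e=fp(ims,x0,c); x,y,t=BP[c]; d=np.array([p[0]-x,p[1]-y]); R=np.array([[np.cos(t),np.sin(t)],[-np.sin(t),np.cos(t)]])
            d=R@d; print(c,'plate',p,e,'in block',d,'yaw deg',np.degrees(p[2]-t),'overhang mm',(d[0]+.06-.13)*1000)
if __name__=='__main__':
    import sys; run(sys.argv[1])
E
python3 pf.py 2
```

```text
top edge peak 0.1265 outer 0.1315 inner 0.12200000000000001 slope deg 0.06345984412143885
top plate [0.6214 0.0815 0.09  ] 97.35775281302062 in block [ 0.0907 -0.0115] yaw deg -0.2555677076366348 overhang mm 20.666945008424502
top plate [0.6206 0.0814 0.0906] 108.01117370242216 in block [ 0.0899 -0.0115] yaw deg -0.2239387282633197 overhang mm 19.863261723431503
side edge peak 0.1255 outer 0.1305 inner 0.12200000000000001 slope deg 0.20363141646897043
side plate [0.621  0.0822 0.0953] 63.6719263360246 in block [ 0.0894 -0.0127] yaw deg 0.10347184277813834 overhang mm 19.352611618194405
side plate [0.6205 0.0819 0.0884] 73.04119108035371 in block [ 0.0889 -0.0129] yaw deg -0.29345100871436536 overhang mm 18.899654507580465
```

```bash
python3 - <<'E'
from h import *
a=cv2.imread('pics/side2.png')[145:205,210:285]; b=cv2.imread('pics/top2.png')[145:205,205:280]
cv2.imwrite('pics/s4z.png',cv2.resize(np.hstack([a,b]),None,fx=5.3,fy=5.3,interpolation=cv2.INTER_NEAREST))
E
```

```text
(no output)
```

View pics/s4z.png

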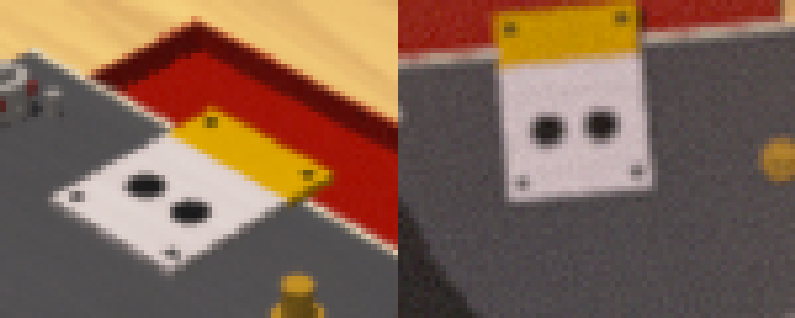

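```bash
sed -i 's/for x0 in .*:/for x0 in [X0,(X0[0],X0[1],X0[2]-.03)]:/; s/import sys; run(sys.argv\[1\])/import sys; X0=tuple(map(float,sys.argv[2].split(","))); run(sys.argv[1])/' pf.py
python3 pf.py 2 .623,.082,.1
cat > ov.py <<'E'
from pf import *
import sys
def ov(tag,ps):
    out=[]
    for c in ['top','side']:
        im=cv2.imread('pics/%s%s.png'%(c,tag)); p=ps[c]; k=7
        y0,x0=(140,205) if c=='top' else (140,210)
        a=cv2.resize(im[y0:y0+75,x0:x0+56*1],None,fx=k,fy=k,interpolation=cv2.INTER_NEAREST) if 0 else cv2.resize(im[y0:y0+70,x0:x0+75],None,fx=5.3,fy=5.3,interpolation=cv2.INTER_NEAREST)
        for pts,col in [(rect3(*p,-.06,.025,-.045,.045,.056),(0,255,0)),(rect3(*p,.025,.06,-.045,.045,.056),(0,255,0)),(rect3(*BP[c],-.13,.13,-.16,.16,.05),(255,0,255))]:
            q=((poly(c,pts)-[x0,y0]+.5)*5.3-.5)
            cv2.polylines(a,[np.round(q*16).astype(np.int32)],True,col,1,cv2.LINE_AA,4)
        out.append(a)
    cv2.imwrite('pics/ov%s.png'%tag,np.hstack(out))
E
python3 -c "
from ov import *
ov('2',{'top':(.6214,.0815,.09),'side':(.621,.0822,.0953)})"
```

```text
top edge peak 0.1265 outer 0.1315 inner 0.12200000000000001 slope deg 0.06345984412143885
top plate [0.6207 0.0816 0.0913] 108.65251369985901 in block [ 0.0899 -0.0114] yaw deg -0.18309644201297146 overhang mm 19.911025169360663
top plate [0.6209 0.0814 0.0858] 109.07937541971036 in block [ 0.0901 -0.0116] yaw deg -0.5010674739018093 overhang mm 20.060770482392353
side edge peak 0.1255 outer 0.1305 inner 0.12200000000000001 slope deg 0.20363141646897043
side plate [0.6205 0.0819 0.0904] 76.3611910803537 in block [ 0.0889 -0.0129] yaw deg -0.1801598235288434 overhang mm 18.882716608398965
side plate [0.6205 0.0818 0.0922] 76.61639000384467 in block [ 0.0888 -0.013 ] yaw deg -0.07640086162592524 overhang mm 18.837730075188464
```

View pics/ov2.png

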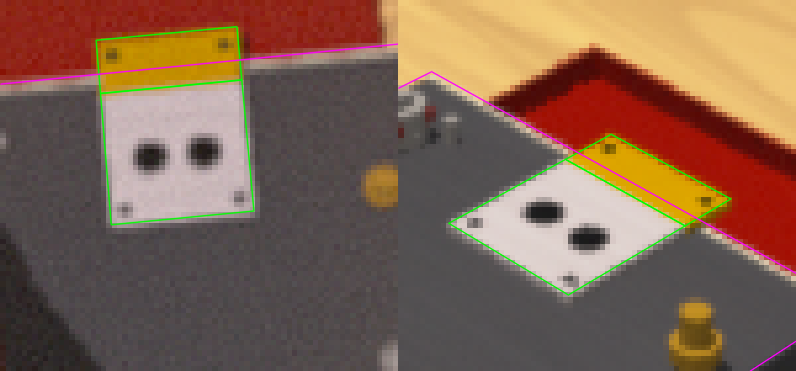

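Request:
{"op": "arm_command", "data": {"moves": [[[0.5,0,-1,0,0],[0.5,0,-1,0,0],[0.5,0,-1,0,0],[0.5,0,-1,0,0],[0.5,0.5,-1,0,0],[0.5,0.8,-1,0,0],[0.5,0.8,-1,0,0],[0.5,0.8,-1,0,0],[0.5,0.8,-0.8,0,0],[0.5,0.6,0,0,0],[0.5,0.3,0,0,0],[0.5,0,0,0,0]]]}}

```text
clock: 9.2
position: [0.4989, 0.0709, 0.1221]
ee_rot: [-0.033, 0.706, 0.033, 0.706]
ft_force: [-0.6, 1.1, 0.7]
grip_width: 0.502
```

```bash
python3 st.py
```

```text
t 9.2 blk [-0.0326 -0.0109] z 0.12205366103120799 yaw 5.369038856774543 xdown [-0.0003 -0.0004 -1.    ] f [-0.5894  1.1306  0.7257] w 0.5016929583932949
```

Request:
{"op": "arm_command", "data": {"moves": [[[0.5,0,0,0.4,0],[0.5,0,0,0.5,0],[0.5,0,0,0.5,0],[0.5,0,0,0.3,0],[0.5,0,0,0.2,0],[0.5,0,0,0.15,0],[0.5,0,0,0.15,0],[0.5,0,0,0.15,0],[0.5,0,0,0.1,0],[0.5,0,0,0.06,0],[0.5,0,0,0.04,0],[0.5,0,0,0,0]]]}}

```text
clock: 10.2
position: [0.5622, 0.0775, 0.1226]
ee_rot: [-0.033, 0.706, 0.033, 0.706]
ft_force: [-3.9, -1.2, 1.4]
grip_width: 0.499
```

```bash
python3 st.py
```

```text
t 10.2 blk [ 0.0311 -0.0102] z 0.12259588027472658 yaw 5.4185324251489195 xdown [-0.0004  0.0001 -1.    ] f [-3.9129 -1.1751  1.4094] w 0.49854468805882984
```

Request:
{"op": "arm_command", "data": {"moves": [[[0.5,0,0,-0.4,0],[0.5,0,0,-0.8,0],[0.5,-0.6,0,-0.8,0],[0.5,-0.8,0.8,0,0],[0.5,-0.8,1,0,0],[0.5,-0.8,1,0,0],[0.5,-0.8,1,0,0],[0.5,-0.8,1,0,0],[0.5,0,1,0,0],[0.5,0,1,0,0],[0.5,0,1,0,0],[0.5,0,1,0,0]]]}}

```text
clock: 11.2
position: [0.492, 0.2932, 0.2381]
ee_rot: [-0.033, 0.706, 0.034, 0.707]
ft_force: [-0.2, -1.0, 0.0]
grip_width: 0.503
```

```bash
python3 st.py; python3 -c "
from h import *
snap('side','side3.png'); snap('top','top3.png')"
python3 pf.py 3 .634,.082,.1
python3 -c "
from ov import *
ov('3',{'top':(.634,.0825,.093),'side':(.634,.0825,.093)})"
```

```text
t 11.2 blk [-0.0185  0.2111] z 0.2380856276687165 yaw 5.410766594386767 xdown [ 0.0017  0.0013 -1.    ] f [-0.2167 -0.9575  0.041 ] w 0.50308917975914
top edge peak 0.126 outer 0.1315 inner 0.12150000000000001 slope deg 0.13780559096812386
top plate [0.634  0.0825 0.0968] 108.74730329360503 in block [ 0.1033 -0.0117] yaw deg 0.1322081548983067 overhang mm 33.260517087779164
top plate [0.6342 0.0823 0.0927] 108.0614033064206 in block [ 0.1034 -0.0119] yaw deg -0.1049735884381059 overhang mm 33.44001044987544
side edge peak 0.1255 outer 0.1305 inner 0.12200000000000001 slope deg 0.2053789981998252
side plate [0.6335 0.0826 0.093 ] 77.42617962322184 in block [ 0.1019 -0.0135] yaw deg -0.027630227187412346 overhang mm 31.92596005262166
side plate [0.6334 0.0826 0.0922] 77.67728550557479 in block [ 0.1018 -0.0135] yaw deg -0.07367465570774132 overhang mm 31.83801804238956
```

View pics/ov3.png

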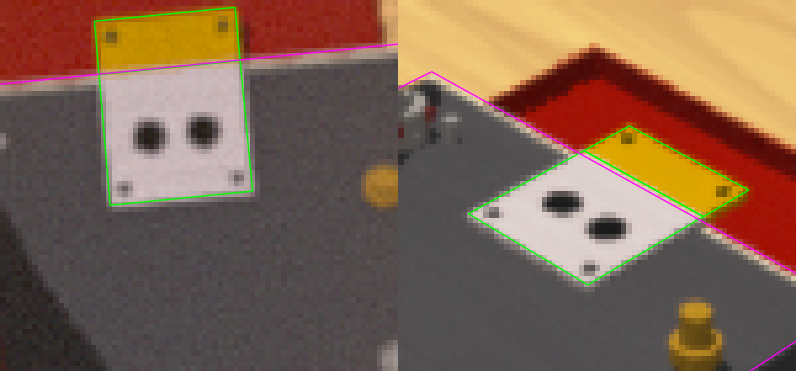

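```bash
cat > prof.py <<'E'
from pf import *
import sys
def prof(tag,xc):
    ims={c:cv2.imread('pics/%s%s.png'%(c,tag))[:,:,::-1].astype(np.float32) for c in ['top','side']}
    for c in ims:
        x,y,t=BP[c]; co,si=np.cos(t),np.sin(t)
        def cross(u0,u1,ch,va,vb,vs,z):
            r=[]
            us=np.arange(u0,u1,.0004)
            for v in vs:
                q=np.array([w2p(c,(x+co*u-si*v,y+si*u+co*v,z)) for u in us],np.float32)
                p=cv2.remap(ims[c][...,ch],q[:,1:2],q[:,:1],cv2.INTER_LINEAR)[:,0]
                p=p if ch<3 else p
                A,B=p[:8].mean(),p[-8:].mean(); m=(A+B)/2
                s=np.sign(p-m); k=np.where(s[1:]!=s[:-1])[0]
                if len(k): r.append((v,us[k].mean()))
            r=np.array(r); f=np.polyfit(r[:,0],r[:,1],1); med=np.median(r[:,1]-f[0]*(r[:,0]+.012))
            return med*1000,np.degrees(np.arctan(f[0])),r[:,1].std()*1000
        vs=np.arange(-.045,.022,.003)
        print(c,'near',cross(xc-.07,xc-.052,2,0,0,vs,.056),'paint',cross(xc+.015,xc+.035,2,0,0,vs,.056),'far',cross(xc+.052,xc+.070,1,0,0,vs,.056),'edge',cross(.1265,.142,2,0,0,list(np.arange(-.11,-.07,.003))+list(np.arange(.05,.09,.003)),.05))
prof(sys.argv[1],float(sys.argv[2]))
E
python3 prof.py 3 .102; python3 prof.py 2 .089
python3 -c "
from h import *
for c in ['top','side']:
  for q,z in [('plate_end',.053),('block_edge',.05)]:
    for r in manip.pinpoint(q,c)[:3]: print(c,q,p2w(c,*r['pixel'],z),r['confidence'])"
```

```text
top near (np.float64(41.69407114624498), np.float64(-0.25665921914316897), np.float64(0.40786223998464355)) paint (np.float64(129.36837944664023), np.float64(-0.07548846687807083), np.float64(0.285768290872249)) far (np.float64(163.79920948616632), np.float64(0.4227279885815183), np.float64(0.404137392647742)) edge (np.float64(131.45820507924395), np.float64(0.11772039718461538), np.float64(0.28392295591931943))
side near (np.float64(40.7335968379446), np.float64(-0.31704850828579034), np.float64(0.6820407496044333)) paint (np.float64(127.39999999999993), np.float64(0.3396943173127067), np.float64(0.3336230624913089)) far (np.float64(162.7881422924904), np.float64(-0.037744249818750714), np.float64(0.504647587079907)) edge (np.float64(130.69584113041833), np.float64(0.15885670933563825), np.float64(0.3113499245386285))
top near (np.float64(28.5916996047431), np.float64(0.1585254676581022), np.float64(0.4288288002065386)) paint (np.float64(116.0332015810276), np.float64(0.09058613719114667), np.float64(0.26942492843181864)) far (np.float64(150.5976284584983), np.float64(-0.01509770176
[... 315 characters left out ...]
283852162), np.float64(0.2483975105580106)) far (np.float64(149.75573122529673), np.float64(-0.12078143798166925), np.float64(0.36563123550659543)) edge (np.float64(130.6970048282824), np.float64(0.14379008289683376), np.float64(0.31167748898960085))
top plate_end [0.68730199 0.09464714 0.053     ] 0.98
top plate_end [ 0.40199669 -0.18281398  0.053     ] 0.84
top plate_end [ 0.67149155 -0.19075667  0.053     ] 0.72
top block_edge [0.65537097 0.09602304 0.05      ] 0.97
side plate_end [ 0.37153966 -0.23126936  0.053     ] 0.83
side plate_end [0.6929889  0.08101102 0.053     ] 0.71
side plate_end [ 0.65089583 -0.22642564  0.053     ] 0.65
side block_edge [0.64954394 0.09391323 0.05      ] 0.84
```

Request:
{"op": "arm_command", "data": {"moves": [[[0.5,0,-1,0,0],[0.5,0,-1,0,0],[0.5,0,-1,0,0],[0.5,0,-1,0,0],[0.5,0.5,-1,0,0],[0.5,0.8,-1,0,0],[0.5,0.8,-1,0,0],[0.5,0.8,-1,0,0],[0.5,0.8,-0.8,0,0],[0.5,0.6,0,0,0],[0.5,0.3,0,0,0],[0.5,0,0,0,0]]]}}

```text
clock: 12.5
position: [0.5125, 0.0715, 0.122]
ee_rot: [-0.033, 0.707, 0.032, 0.706]
ft_force: [-0.8, -0.9, 0.6]
grip_width: 0.5
```

```bash
python3 st.py
```

```text
t 12.5 blk [-0.019  -0.0116] z 0.12203836077914011 yaw 5.302435243443624 xdown [-0.0005 -0.0006 -1.    ] f [-0.7607 -0.9366  0.6486] w 0.5003786843907125
```

Request:
{"op": "arm_command", "data": {"moves": [[[0.5,0,0,0.4,0],[0.5,0,0,0.5,0],[0.5,0,0,0.5,0],[0.5,0,0,0.25,0],[0.5,0,0,0.15,0],[0.5,0,0,0.08,0],[0.5,0,0,0.06,0],[0.5,0,0,0.06,0],[0.5,0,0,0.06,0],[0.5,0,0,0.04,0],[0.5,0,0,0.03,0],[0.5,0,0,0,0]]]}}

```text
clock: 13.5
position: [0.5654, 0.0778, 0.1226]
ee_rot: [-0.033, 0.707, 0.033, 0.706]
ft_force: [-3.3, -0.1, 2.9]
grip_width: 0.501
```

```bash
python3 st.py
```

```text
t 13.5 blk [ 0.0343 -0.0103] z 0.12258224734938095 yaw 5.418802336128731 xdown [-0.0007  0.     -1.    ] f [-3.3242 -0.1214  2.9202] w 0.5013407652089819
```

Request:
{"op": "arm_command", "data": {"moves": [[[0.5,0,0,-0.4,0],[0.5,0,0,-0.8,0],[0.5,-0.6,0,-0.8,0],[0.5,-0.8,0.8,0,0],[0.5,-0.8,1,0,0],[0.5,-0.8,1,0,0],[0.5,-0.8,1,0,0],[0.5,-0.8,1,0,0],[0.5,0,1,0,0],[0.5,0,1,0,0],[0.5,0,1,0,0],[0.5,0,1,0,0]]]}}

```text
clock: 14.5
position: [0.4953, 0.2935, 0.238]
ee_rot: [-0.033, 0.706, 0.034, 0.707]
ft_force: [-0.7, 0.2, 0.4]
grip_width: 0.505
```

```bash
python3 st.py; python3 -c "
from h import *
snap('side','side4.png'); snap('top','top4.png')"
python3 pf.py 4 .637,.082,.1; python3 prof.py 4 .105
python3 -c "
from ov import *
ov('4',{'top':(.637,.0825,.093),'side':(.637,.0825,.093)})"
```

```text
t 14.5 blk [-0.0153  0.2111] z 0.23804788338756516 yaw 5.410900555053383 xdown [ 0.0016  0.0012 -1.    ] f [-0.7257  0.1968  0.3611] w 0.5049341052026785
top edge peak 0.126 outer 0.1315 inner 0.12200000000000001 slope deg 0.11559656574628409
top plate [0.6372 0.0821 0.0827] 111.34300915032681 in block [ 0.1064 -0.0124] yaw deg -0.6768189114979678 overhang mm 36.446221497012985
top plate [0.6372 0.0826 0.0918] 110.06831100858643 in block [ 0.1064 -0.0119] yaw deg -0.15557390463767168 overhang mm 36.434759577585126
side edge peak 0.1255 outer 0.1305 inner 0.12200000000000001 slope deg 0.20989358256121776
side plate [0.6367 0.083  0.0917] 79.3413083685762 in block [ 0.1051 -0.0134] yaw deg -0.1059785253996907 overhang mm 35.07230472802802
side plate [0.6365 0.0832 0.0967] 79.00206084839164 in block [ 0.105  -0.0131] yaw deg 0.18114519121463551 overhang mm 34.977427771806596
top near (np.float64(44.78498023715408), np.float64(-0.5887896555439316), np.float64(0.36563123550658283)) paint (np.float64(132.38260869565207), np.float64(-0.08303730347604348), np.float64(0.2028157180815703)) far (np.float64(166.61304347826115), np.float64(0.08303730347600505), np.float64(0.3950544936208999)) edge (np.float64(131.43637687880206), np.float64(0.1615449433385554), np.float64(0.3155817433482165))
side near (np.float64(44.02292490118571), np.float64(-0.8454099599339326), np.float64(0.8127527962120245)) paint (np.float64(130.37786561264815), np.float64(-0.21136687071972354), np.float64(0.3786354966448109)) far (np.float64(165.75889328063263), np.float64(0.19626935974678197), np.float64(0.3581088744691234)) edge (np.float64(130.70000000000013), np.float64(0.1528550681252719), np.float64(0.292421278435133))
```

View pics/ov4.png

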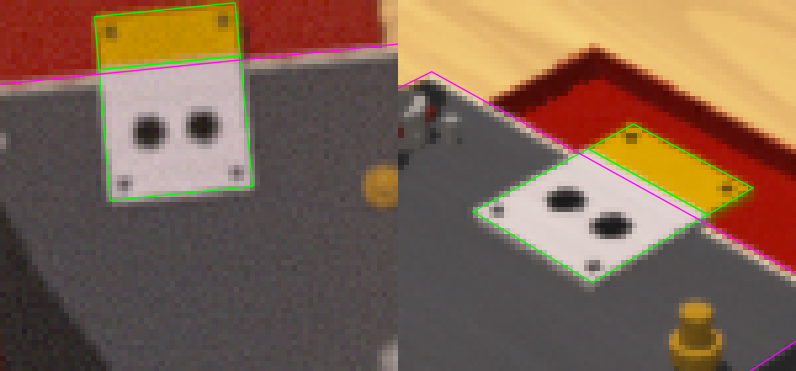

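Request:
{"op": "arm_command", "data": {"moves": [[[1,0,-0.6,-0.4,0],[1,0,-0.6,-0.4,0],[1,0,-0.64,-0.4,0],[1,0.5,0,0,0],[1,0.8,0,0,0],[1,0.8,0,0,0],[1,0.7,0,0,0],[1,0.5,0,0,0],[1,0.3,0,0,0],[1,0.1,0,0,0],[1,0,0,0,0]]]}}

```text
clock: 15.52
position: [0.4697, 0.2432, 0.145]
ee_rot: [-0.033, 0.706, 0.033, 0.706]
ft_force: [0.8, 0.2, 0.1]
grip_width: 0.0
```

```bash
python3 st.py; python3 - <<'E'
from h import *
a=snap('side','s5.png')[110:240,120:300]; b=snap('top','t5.png')[120:250,170:350]
cv2.imwrite('pics/s5z.png',cv2.resize(np.hstack([a,b])[:,:,::-1],None,fx=2.2,fy=2.2,interpolation=cv2.INTER_CUBIC))
th=np.radians(np.arange(90,-1,-5)); d=.023
F=np.array([.075,.12])+.12*np.c_[-np.sin(th),-np.cos(th)]-d*np.c_[np.cos(th),-np.sin(th)]
for t,f,dd in zip(np.degrees(th)[1:],F[1:],np.diff(F,axis=0)/.025): print(round(t),f.round(4),'y',dd[1].round(2),'z',dd[0].round(2))
print(F[0])
E
```

```text
t 15.52 blk [-0.0454  0.1633] z 0.14504894719476683 yaw 5.3935086809678 xdown [ 0.     -0.0001 -1.    ] f [0.7692 0.2414 0.06  ] w 0.0004220681972402258
85 [-0.0465  0.1325] y -0.42 z -0.06
80 [-0.0472  0.1218] y -0.43 z -0.02
75 [-0.0469  0.1112] y -0.43 z 0.01
70 [-0.0456  0.1006] y -0.42 z 0.05
65 [-0.0435  0.0901] y -0.42 z 0.09
60 [-0.0404  0.0799] y -0.41 z 0.12
55 [-0.0365  0.07  ] y -0.4 z 0.16
50 [-0.0317  0.0605] y -0.38 z 0.19
45 [-0.0261  0.0514] y -0.36 z 0.22
40 [-0.0198  0.0429] y -0.34 z 0.25
35 [-0.0127  0.0349] y -0.32 z 0.28
30 [-0.0049  0.0276] y -0.29 z 0.31
25 [0.0034 0.021 ] y -0.26 z 0.33
20 [0.0123 0.0151] y -0.23 z 0.36
15 [0.0217 0.01  ] y -0.2 z 0.38
10 [0.0315 0.0058] y -0.17 z 0.39
5 [0.0416 0.0025] y -0.13 z 0.4
0 [0.052 0.   ] y -0.1 z 0.41
[-0.045  0.143]
```

View pics/s5z.png

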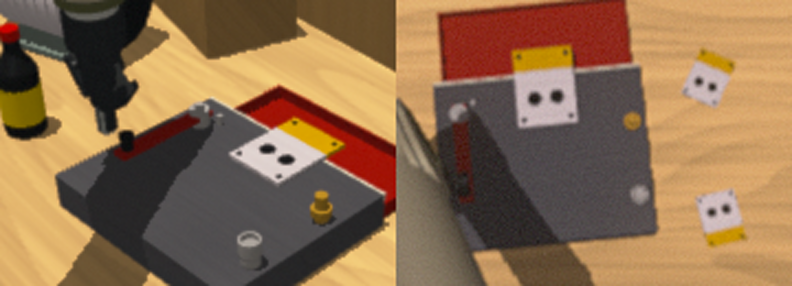

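Request:
{"op": "arm_command", "data": {"moves": [[[1,0,-0.3,0,0],[1,0,-0.25,0,0],[1,0,-0.25,0,0],[1,0,-0.42,-0.06,0],[1,0,-0.43,-0.02,0],[1,0,-0.43,0.01,0],[1,0,-0.42,0.05,0],[1,0,-0.42,0.09,0],[1,0,-0.41,0.12,0],[1,0,-0.4,0.16,0],[1,0,-0.38,0.19,0],[1,0,0,0,0]]]}}

```text
clock: 16.62
position: [0.4938, 0.1398, 0.1451]
ee_rot: [-0.033, 0.706, 0.032, 0.706]
ft_force: [0.1, -0.2, 0.1]
grip_width: -0.001
```

```bash
python3 st.py; python3 - <<'E'
from h import *
a=snap('side','s6.png')[110:240,120:300]; b=snap('top','t6.png')[120:250,170:350]
cv2.imwrite('pics/s6z.png',cv2.resize(np.hstack([a,b])[:,:,::-1],None,fx=2.2,fy=2.2,interpolation=cv2.INTER_CUBIC))
E
```

```text
t 16.62 blk [-0.0312  0.0582] z 0.14506557355566468 yaw 5.251007168018665 xdown [ 0.0001 -0.001  -1.    ] f [ 0.1328 -0.2357  0.0671] w -0.0006142053800179477
```

View pics/s6z.png

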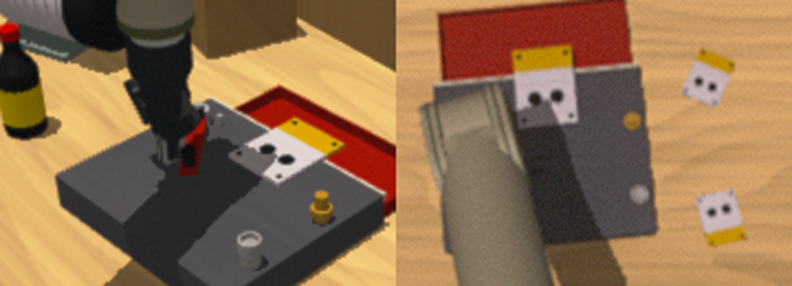

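Bar moving with the finger. Continue round to about 5°.

Request:
{"op": "arm_command", "data": {"moves": [[[1,0,-0.32,0.2,0],[1,0,-0.34,0.25,0],[1,0,-0.32,0.28,0],[1,0,-0.27,0.31,0],[1,0,-0.24,0.33,0],[1,0,-0.22,0.36,0],[1,0,-0.19,0.36,0],[1,0,-0.15,0.3,0],[1,0,-0.1,0.25,0],[1,0,-0.07,0.2,0],[1,0,0,0,0]]]}}

```text
clock: 17.63
position: [0.5696, 0.0935, 0.1451]
ee_rot: [-0.033, 0.706, 0.033, 0.706]
ft_force: [-0.4, -0.1, 0.2]
grip_width: 0.0
```

```bash
python3 st.py; python3 - <<'E'
from h import *
a=snap('side','s7.png')[110:240,120:300]; b=snap('top','t7.png')[120:250,170:350]
cv2.imwrite('pics/s7z.png',cv2.resize(np.hstack([a,b])[:,:,::-1],None,fx=2.2,fy=2.2,interpolation=cv2.INTER_CUBIC))
E
```

```text
t 17.63 blk [0.0399 0.005 ] z 0.14508438064250198 yaw 5.391786852893592 xdown [ 0.0005 -0.0003 -1.    ] f [-0.3839 -0.1417  0.1665] w 0.00012979630391455113
```

View pics/s7z.png

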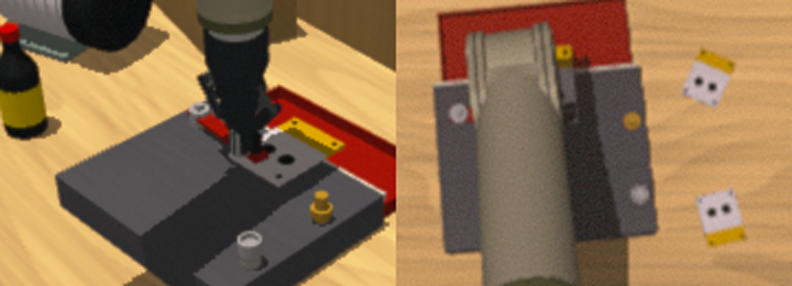

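Request:
{"op": "arm_command", "data": {"moves": [[[1,0,-0.05,0.1,0],[1,0,-0.05,0.1,0],[1,0,0,0.1,0],[1,0,0,0.08,0],[1,0,0,0,0]]]}}

```text
clock: 18.15
position: [0.5787, 0.0922, 0.1452]
ee_rot: [-0.033, 0.706, 0.033, 0.706]
ft_force: [0.9, -0.3, 0.1]
grip_width: -0.001
```

Request:
{"op": "arm_command", "data": {"moves": [[[1,0,0,0.06,0],[1,0,0,0,0]]]}}

```text
clock: 18.32
position: [0.58, 0.0923, 0.1452]
ee_rot: [-0.033, 0.706, 0.033, 0.706]
ft_force: [0.0, -0.4, -0.2]
grip_width: 0.002
```

Request:
{"op": "arm_command", "data": {"moves": [[[1,0,0,0.05,0],[1,0,0,0,0]]]}}

```text
clock: 18.48
position: [0.5811, 0.0925, 0.1451]
ee_rot: [-0.033, 0.706, 0.033, 0.706]
ft_force: [-0.7, -0.5, -0.6]
grip_width: -0.001
```

Request:
{"op": "arm_command", "data": {"moves": [[[1,0,0,0.04,0],[1,0,0,0,0]]]}}

```text
clock: 18.65
position: [0.5815, 0.0925, 0.145]
ee_rot: [-0.033, 0.707, 0.033, 0.706]
ft_force: [-4.7, -1.7, 2.7]
grip_width: 0.001
```

Request:
{"op": "arm_command", "data": {"moves": [[[1,0,0,0.04,0],[1,0,0,0,0],[1,0,0,0,0]]]}}

```text
clock: 18.9
position: [0.5818, 0.0925, 0.1448]
ee_rot: [-0.033, 0.708, 0.033, 0.705]
ft_force: [-8.9, -1.8, 4.6]
grip_width: 0.002
```

```bash
python3 st.py
```

```text
t 18.9 blk [0.052  0.0028] z 0.14484494840347542 yaw 5.409125614548217 xdown [-0.0034 -0.0003 -1.    ] f [-8.8882 -1.8155  4.6348] w 0.0019201090499512239
```

At the stop (force rising, position stalled at x = 52 mm). Retreat straight back, up and aside.

Request:
{"op": "arm_command", "data": {"moves": [[[1,0,0,-0.3,0],[1,0,0,-0.6,0],[1,-0.3,0,-0.6,0],[1,-0.8,0,-0.2,0],[1,-0.9,0.5,0,0],[1,-0.9,1,0,0],[1,-0.9,1,0,0],[1,-0.3,1,0,0],[1,0,1,0,0],[1,0,1,0,0],[1,0,1,0,0],[1,0,1,0,0]]]}}

```text
clock: 19.9
position: [0.5227, 0.2768, 0.248]
ee_rot: [-0.033, 0.706, 0.034, 0.707]
ft_force: [-0.8, 0.1, -0.3]
grip_width: -0.0
```

Request:
{"op": "arm_command", "data": {"moves": [[[1,0,0.6,0,0],[1,0,0.3,0,0],[1,0,0,0,0],[1,0,0,0,0]]]}}

```text
clock: 20.23
position: [0.5213, 0.2967, 0.2476]
ee_rot: [-0.033, 0.706, 0.033, 0.706]
ft_force: [0.7, -0.2, -0.3]
grip_width: -0.001
```

```bash
python3 st.py; python3 - <<'E'
from h import *
a=snap('side','side8.png')[135:215,170:290]; b=snap('top','top8.png')[135:215,175:295]
cv2.imwrite('pics/s8z.png',cv2.resize(np.vstack([a,b])[:,:,::-1],None,fx=3.7,fy=3.7,interpolation=cv2.INTER_CUBIC))
bb=np.array([.5303,.0848]);t=.094;c,s=np.cos(t),np.sin(t);R=np.array([[c,-s],[s,c]])
for cam in ['top','side']:
    for r in manip.pinpoint('bar_knob',cam)[:2]:
        d=R.T@(p2w(cam,*r['pixel'],.079)[:2]-bb)-[.075,.12]; print(cam,'knob',d+[.075,.12],'angle',np.arctan2(-d[0],-d[1]),r['confidence'])
    for n in ['socket','fitting']:
        r=manip.pinpoint(n,cam)
        if r: print(n,p2w(cam,*r[0]['pixel'],.05))
E
python3 prof.py 8 .105
```

```text
t 20.23 blk [0.0109 0.2118] z 0.24760804824559018 yaw 5.375298873550074 xdown [ 0.0003 -0.0006 -1.    ] f [ 0.7007 -0.2428 -0.2927] w -0.0009615425909958242
top knob [ 0.08348704 -0.00081014] angle -0.07013586687216929 0.62
socket [ 0.57168604 -0.05293529  0.05      ]
fitting [ 0.58595942 -0.05709247  0.05      ]
side knob [0.08595352 0.01284068] angle -0.10186335262659314 0.67
socket [0.64176244 0.08271104 0.05      ]
fitting [ 0.58357127 -0.04671561  0.05      ]
top near (np.float64(44.761264822134315), np.float64(-0.3849856098918867), np.float64(0.33089213200765794)) paint (np.float64(132.30592885375486), np.float64(-0.25665921914318557), np.float64(0.27498066610159155)) far (np.float64(166.71897233201608), np.float64(-0.3245971226505939), np.float64(0.38654105688510443)) edge (np.float64(131.45914945852329), np.float64(0.14185205062267414), np.float64(0.3033822940227987))
side near (np.float64(44.026086956521674), np.float64(-0.8303154862580004), np.float64(0.7687664732278335)) paint (np.float64(130.40079051383393), np.float64(0.007548851012041034), np.float64(0.2889260474058344)) far (np.float64(165.77154150197651), np.float64(0.13587906426641788), np.float64(0.33271524295147015)) edge (np.float64(130.7036525819036), np.float64(0.19286593981078576), np.float64(0.346115469702459))
```

View pics/s8z.png

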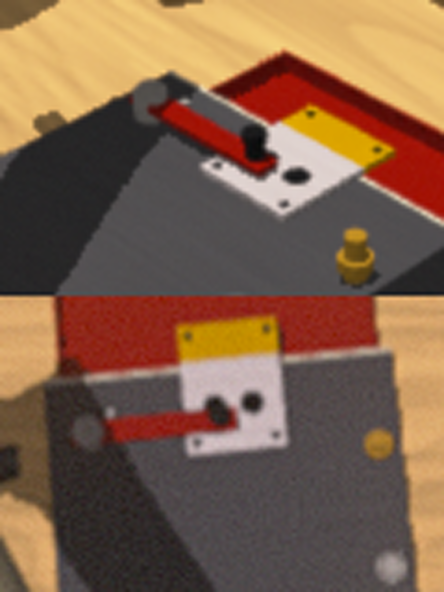

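```bash
python3 -c "
from workcell import manip
print(manip.hand_in())"
```

```text
the job is handed in; nothing more can be done
None
```

The plate is in place with its yellow end over the far edge, the hold-down bar is across it at its stop, and I handed the job in at about 20 s of the 61 s allowed.

- **Plate:** I pushed it in three strokes with two half-open fingertips behind its near end, aligned with the block. My last checks put the overhang at 34–36 mm in both cameras, against 35 mm wanted. They put the plate within about 0.5° of square to the edge. It did not move when the bar was swung.
- **Bar:** I swung it round by pushing its knob with the closed fingertips. It stalled with the finger where the stop should be, and the force rose from under 1 N to about 9 N. In the final top picture the bar lies parallel to the far edge, across the plate.
- **Clear of everything:** I backed the arm off to the left, touching nothing. The plate was never lifted, and the fitting and the socket look unmoved in the pictures.

Some checks disagreed:
- **Overhang:** the individual estimates spread by about ±1 mm between cameras and methods. One of them, from the plate's near end in the side camera, read 0.8° off square.
- **Knob:** the trained network placed it about 10 mm beyond where the stop should leave it. The force and position readings contradict that, so I trusted those.
- **Socket:** the network's last detections of it were plainly wrong. I judged it from the picture instead.

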